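# Lock the lathe's starter box with the screwdriver

## Task

The lid of the grey starter box is shut but its slotted lock is still open. Take the flat-blade screwdriver from the tool rack, press the lock gently in with the blade, turn it clockwise to the stop without forcing it, and let it spring up so that it is seated and locked. Then put the screwdriver back, upright, in a free hole of the rack, leaving the other tools in the rack and the foot on the lid where they are.

Things in the scene. Friction and masses are not known exactly. Their poses are not given: they have to be found in the camera images.
- screwdriver: Flat-blade screwdriver, 180 mm long, 150 g, standing blade-down in a hole of the rack. Origin at the middle of the blade's tip edge, z up the shaft. Blade 14 mm wide along x, 2.2 mm thick along y, 16 mm high, on an 8 mm round shank. Black handle from 95 to 180 mm above the tip, 30 mm along x, 24 mm between its flat +-y faces (grip across these); its lower end rests on the rack's board.
- blade_tip (a point): Middle of the screwdriver's blade tip edge; axes as the screwdriver's.
- grip (a point): On the screwdriver's axis in the middle of the handle, 145 mm above the tip (35 mm below the handle's end): the place to grip; axes as the screwdriver's.
- starter_box: Grey sheet-steel electrical box, 200 x 260 x 81 mm, bolted to a wooden plank (250 x 360 x 18 mm). Origin at the plank's underside, in the middle; z up; front with the lock to -x, hinges at +x; the shut lid's top face lies 99 mm above the origin. Fixed.
- lock (a point): Where the lock would sit at the front end of its adjusting cut-out, at the lid's top face: (-62, 0, 99) mm in the box's frame, with its axes. The lock has been set further back, by 2 to 10.5 mm along x (find its slot by feel). Round steel head 29 mm across, its top 1 mm over the lid, in a dark bezel 56 mm across, 2 mm high; slot across the head 3.8 mm wide, 19 mm long, 5 mm deep, along y at cam 0.
- cam (a joint): Turn of the lock in rad, clockwise from above: 0 to 0.1 at the start (open, slot parallel to the lid's front edge). It seats about a quarter turn on; the lock is worn, so its firm stop lies anywhere from 1.25 to 1.58 and must be felt. Turns only while pressed in, against 0.03 to 0.08 N m; a rise of 0.1 N m after a good 1.1 rad is the stop; over 0.2 N m forces it.
- plunger (a joint): How far the lock's head is pressed in, in m: 0 when up. A spring holds it up: 5 N to start moving, 0.8 N more per mm. It turns only when in by 4 mm (8 N) or more, and bottoms hard at 4.8 mm. A push of 11 to 16 N holds it in; over 20 N is too hard. Seated and released it springs up to 0; let go before that it stays down.
- tool_rack: Wooden tool rack, fixed: board 90 x 300 mm (along x and y), 16 mm thick, its top 115 mm above the origin, which lies on the bench under the middle. Open below. Of its four holes three hold tools and one is empty.
- hole0 (a point): Mouth of a round 18 mm hole through the rack's board (chamfered 2 mm), at the board's top face, 108 mm to -y of its middle. The screwdriver hangs here or in another hole with its tip 95 mm lower.
- hole1 (a point): As hole0, 36 mm to -y of the middle.
- hole2 (a point): As hole0, 36 mm to +y.
- hole3 (a point): As hole0, 108 mm to +y of the middle.
- awl: Awl in the rack: bulbous dark wooden handle 63 mm high, up to 38 mm across, over the board. To be left alone. Origin 80 mm below its shoulder.
- gouge: Small gouge in the rack: slim wooden handle 80 mm high, up to 29 mm across, with a brass ferrule. To be left alone. Origin 82 mm below its shoulder.
- bun_foot: Turned wooden foot, 48 mm across and 36 mm high, standing on the rear of the lid. To be left alone. Origin under it.

How it is judged (in metres and radians):
On the way, in this order (a step that is already met when the one before it is completed fails the run):
1. the lock is pressed in with the screwdriver (value of joint plunger above 0.003 m and contact force between screwdriver and cam above 2 N), for 0.1 s.
2. the lock is turned to its stop and has sprung up (value of joint cam above 1.15 rad and value of joint plunger below 0.0012 m), for 0.2 s.
At the end, for the whole second after the job is handed in: The lock is turned to its stop (cam above 1.15 rad) and has sprung up behind its catch (less than 1.2 mm in); the screwdriver stands still and upright (within 0.15 rad) in a hole of the rack, handle down on the board (within 6 mm), tip within 11 mm of the hole's axis (all of step 2 and (horizontal distance between screwdriver and hole0 below 0.011 m or horizontal distance between screwdriver and hole1 below 0.011 m or horizontal distance between screwdriver and hole2 below 0.011 m or horizontal distance between screwdriver and hole3 below 0.011 m) and angle between screwdriver's own z axis and vertical below 0.15 rad and z of blade_tip in the frame of tool_rack between 0.014 and 0.026 m and linear speed of screwdriver below 0.02 m/s); the robot touches nothing.
It fails at once if the lock is pressed too hard: its spring cup is driven on its seat with more than 12 N (a push of over 20 N), or the blade presses on the lid or box beside the lock with more than 25 N (contact force between spring_cup and cup_seat above 12 N or (contact force between screwdriver and starter_box above 25 N and contact force between screwdriver and cam below 0.5 N)).
It fails at once if the lock is forced against its stop with more than 15 N (0.2 N m) (contact force between lug and stop above 15 N).
It fails at once if the lock is worked with the fingers instead of the screwdriver (contact force between the fingers and cam above 0.5 N).
It fails at once if another tool in the rack or the foot on the lid is moved by more than 30 mm (distance of any of awl, gouge, bun_foot from where it was at the start of the episode above 0.03 m).
It also fails if it takes over 72 s, if anything falls off the work surface, if the arm or the gripper's body presses on something with over 40 N, if the wrist force passes 120 N, or if a joint passes its speed limit or range.

## Robot

A 6-joint arm with a two-finger parallel gripper is mounted at the origin on the work surface. World frame = base frame: x ahead of the robot, y to its left, z up, the work surface at z = 0. Lengths are in m, angles in degrees, forces in N, time in s.
With the tool pointing down it reaches from about 0.325 to 1 m from the base axis. Payload 5.1 kg.
Tool frame: the origin (TCP) lies between the finger pads; the fingertips stand 17 mm ahead of it and the grasp point (between the pads) lies 2 mm behind it; z points along the fingers, y is the line along which they close (so a half turn about z gives the same grasp; the last joint's range is limited). The gripper opens to 85 mm and grips with 20 to 120 N. Pads are 22 mm wide; open, the fingers measure 114 mm over their backs; the gripper's body (76 mm by 85 mm) begins 54 mm behind the grasp point. The pads swing forward as they close: fully open they stand 13 mm farther back than shut.
Start: joints at [-79.733, 7.093, 94.555, -0, 78.352, -4.733], TCP at [0.168, -0.628, 0.248] pointing down, gripper open.
Joint ranges: [-149.61, 149.61], [-58.7, 133.49], [1.44, 155.28], [-77.14, 257.14], [18.33, 153.61], [-166.67, 166.67]. Speed limits (degrees/s): [147.25, 147.25, 180, 180, 180, 180].

## Interface

Orientations are given as [roll, pitch, yaw] about the fixed x, y, z axes, in that order (R = Rz(yaw) Ry(pitch) Rx(roll)).
In Python, from bench import * gives the robot as it stands.
- The arm moves only by the shell command python3 -m handwheel 'ROWS'. ROWS is JSON, a list of rows, each a list of 7 numbers: the closure, from -1 (fully open) to 1 (shut), then the shift along the tool's x, y, z each as a share of 3 cm, from -1 to 1, then the turn, a rotation vector about the tool's x, y, z each as a share of 2 pi rad, from -1 to 1. A call has exactly 5 rows; each row shifts and turns the commanded pose from where the row before left it, along the tool's axes as they then stand; what a row does not reach is not made up. A row lasts 1/12 s, in which the tool goes at most 41.7 mm and 7.16 degrees, less where a joint would pass 70% of its speed; a pose out of reach is approached as far as the arm can. A call with a number of a shift or a turn outside -1 to 1 is refused whole. A call with a gripper value outside its range is refused whole. The fingers move at their own pace and stop on an object; the grip force is fixed at half the most. Time passes only in rows, so rows that do not move let the fingers close, or fill a call up. It gives the time, the measured TCP pose, the force, the opening and the grip force at its end, in the units of the state.
- state(): the state, without advancing time (a new reading comes with each control period).
- read_camera(name): name is "scene" or "top" or "wrist"; returns a dict with "pixels" (420x560x3 uint8, red, green, blue), "mtx" (3x3 intrinsics, pixels), "rvec" (rotation vector, rad) and "tvec" (3), from world to camera coordinates, as OpenCV has them. Camera axes: x right, y down, z forward; pixel columns grow to the right and rows downward; lengths in m; the calibration is good to about 2 mm. A picture is of the moment at which its call begins. There is no depth.
- hand_in(): hands the job in; it is judged then, once.
Trained networks look in a picture, given as the dict that the camera call returned (one of the last four; its "shot" number tells which), for a name from the list of things; names that differ only in an ending like _2 or _b are one class to them, and where a whole thing is asked for, a point or a joint stands for the part that bears it (a point fixed in the world has none). Each returns a list of dicts, best first, with "conf" (0 to 1); they miss things now and then, are a little off and sometimes report something else, mostly with a low value. They report only what shows in the picture. A call takes as long as a camera call.
- look_for(name, picture): "pixel" ([column, row] in pixels, amid what is visible of it).
- trace(name, picture): "mask" (420x560 bool, what is visible of it) and "pixel" ([column, row] in pixels, amid what is visible of it).
The state is a dict: "clock": time; "q": joint angles; "dq": joint speeds; "joint_torque": joint torques, N m; "tool_pos": TCP position; "ee_rot": TCP orientation; "force": force on the tool from outside, world axes, zero at the start; "moment": the same for the moment, N m; "opening": opening from 0.0 (shut) to 1.0 (fully open); "grip_force": force on a finger pad.
Only numpy, scipy, OpenCV 4.12 (cv2) and the standard library are available. Lean on these libraries where they do the work, as an engineer would, in place of code of your own. Each camera call takes 0.05 s, during which the arm holds its last target. There are 200 camera calls.

## Working session

There is one attempt and no reset: what is moved stays moved. The work goes in short steps, Python scripts to look and compute and a shell command to move; the robot and the scene stay as the last step left them, time stands still between calls to the robot, and variables do not carry over. Pictures are saved under pics/ and viewed, at most 10 in all, crops included, and the job is handed in when it is done.

```bash
mkdir -p pics; python3 - <<'E'
from bench import *
import cv2,numpy as np
s=state();print(s)
ims=[]
for c in ["scene","top"]:
    p=read_camera(c);ims.append(p["pixels"])
    cv2.imwrite(f"pics/{c}0.png",p["pixels"][:,:,::-1])
    R=cv2.Rodrigues(np.array(p["rvec"]))[0];C=-R.T@np.array(p["tvec"]).ravel()
    print(c,C.round(3))
    K=np.array(p["mtx"])
    for n in ["screwdriver","starter_box","lock","tool_rack","awl","gouge","bun_foot"]:
        z={"screwdriver":.16,"starter_box":.09,"lock":.1,"tool_rack":.115,"awl":.15,"gouge":.16,"bun_foot":.117}[n]
        for d in look_for(n,p)[:2]:
            r=R.T@np.linalg.inv(K)@np.array([*d["pixel"],1]);P=C+r*(z-C[2])/r[2]
            print(n,d["pixel"],round(d["conf"],2),P.round(3))
E
```

```text
{'clock': 0.0, 'q': array([-7.97337084e+01,  7.13260756e+00,  9.46334194e+01,  1.55959726e-03,
        7.83534139e+01, -4.73120836e+00]), 'dq': array([-0.01522955,  0.06849124,  0.04401043, -0.0267481 , -0.03335896,
        0.06132642]), 'joint_torque': array([ 3.66780132e-04, -4.23613679e+01, -3.65451157e+01, -3.13953126e-05,
        6.86199433e-03, -9.42535479e-06]), 'tool_pos': array([ 0.16809582, -0.62729   ,  0.24706987]), 'ee_rot': array([-1.79881092e+02, -1.13732592e-02,  1.49971717e+01]), 'force': array([ 0.34750273,  0.99800441, -0.03015602]), 'moment': array([0.02044116, 0.01273745, 0.009109  ]), 'grip_force': 0.0, 'opening': 0.9973021553820157}
scene [1.372 0.023 0.819]
screwdriver [181.5, 181.6] 0.6 [ 0.523 -0.32   0.16 ]
starter_box [396.2, 263.1] 0.61 [0.651 0.172 0.09 ]
lock [393.0, 260.6] 0.79 [0.655 0.164 0.1  ]
tool_rack [194.7, 205.2] 0.91 [ 0.55  -0.287  0.115]
awl [151.5, 181.9] 0.65 [ 0.521 -0.394  0.15 ]
gouge [243.1, 177.3] 0.63 [ 0.488 -0.183  0.16 ]
bun_foot [361.4, 239.1] 0.54 [0.616 0.096 0.117]
top [ 0.416 -0.047  0.876]
screwdriver [415.2, 203.2] 0.95 [ 0.515 -0.329  0.16 ]
starter_box [163.8, 238.1] 0.91 [0.551 0.167 0.09 ]
starter_box [385.9, 218.8] 0.35 [ 0.504 -0.288  0.09 ]
lock [167.9, 239.4] 0.79 [0.545 0.157 0.1  ]
tool_rack [384.2, 223.0] 0.56 [ 0.494 -0.275  0.115]
tool_rack [443.3, 192.4] 0.17 [ 0.532 -0.409  0.115]
awl [445.7, 191.4] 0.89 [ 0.528 -0.397  0.15 ]
gouge [345.3, 235.6] 0.61 [ 0.48  -0.185  0.16 ]
bun_foot [195.0, 198.4] 0.74 [0.614 0.088 0.117]
```

View pics/scene0.png

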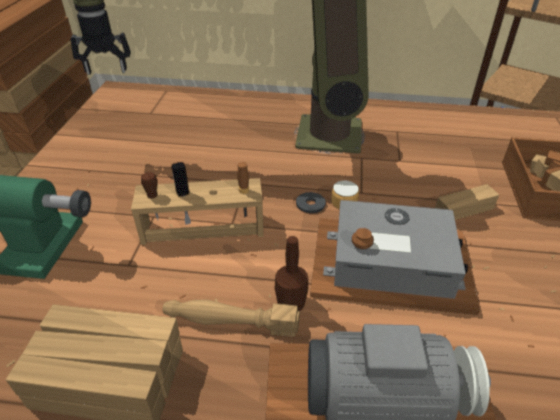

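View pics/top0.png

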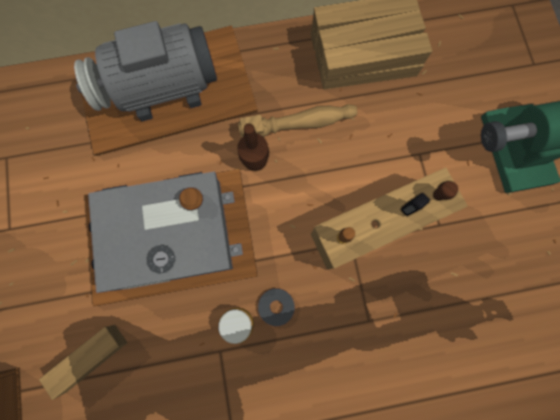

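The scene shows the rack with the awl, the screwdriver (top view about 415,204), the empty hole (376,223) and the gouge (347,235). The lock bezel is at about (161,259) on the box lid in the top view. Next I'll work out the yaw angles.

```bash
cat > h.py <<'E'
from bench import *
import cv2,numpy as np
from scipy.spatial.transform import Rotation as Ro
def cam(p):
    R=cv2.Rodrigues(np.array(p["rvec"]))[0];return R,-R.T@np.array(p["tvec"]).ravel(),np.array(p["mtx"])
def back(p,px,z):
    R,C,K=cam(p);r=R.T@np.linalg.inv(K)@np.array([*px,1.]);return C+r*(z-C[2])/r[2]
def proj(p,P):
    return cv2.projectPoints(np.array(P,float).reshape(-1,1,3),np.array(p["rvec"]),np.array(p["tvec"]),np.array(p["mtx"]),None)[0].reshape(-1,2)
def st():
    s=state();print("t",round(s["clock"],2),"pos",(s["tool_pos"]*1e3).round(1),"rot",s["ee_rot"].round(2),"F",s["force"].round(1),"M",s["moment"].round(3),"op",round(s["opening"],3),"g",round(s["grip_force"],1));return s
E
python3 - <<'E'
from h import *
p=read_camera("top")
for px in [(88,190),(218,175),(229,270),(94,290),(161,259)]: print(px,back(p,px,.099).round(4))
for n,z in [("screwdriver",.2),("starter_box",.099),("tool_rack",.115)]:
    m=trace(n,p)[0]["mask"].astype(np.uint8)
    c=max(cv2.findContours(m,0,1)[0],key=cv2.contourArea)[:,0]
    W=np.array([back(p,q,z)[:2] for q in c],np.float32)
    print(n,cv2.minAreaRect(W*1000), cv2.contourArea(c))
for px in [(317,229),(440,169),(466,206),(331,266),(376,223)]: print(px,back(p,px,.115).round(4))
cv2.imwrite("pics/c1.png",cv2.resize(p["pixels"][150:280,300:480,::-1],None,fx=4,fy=4,interpolation=2))
E
```

```text
(88, 190) [0.6779 0.3067 0.099 ]
(218, 175) [0.6593 0.037  0.099 ]
(229, 270) [0.4616 0.0458 0.099 ]
(94, 290) [0.4731 0.3125 0.099 ]
(161, 259) [0.5085 0.1758 0.099 ]
screwdriver ((508.2298583984375, -311.841064453125), (26.847312927246094, 58.37487030029297), 22.26530647277832) 389.0
starter_box ((556.9478149414062, 154.37391662597656), (327.33526611328125, 236.03372192382812), 89.3834228515625) 17920.5
tool_rack ((504.3202209472656, -285.5050964355469), (92.12258911132812, 314.97186279296875), 13.139154434204102) 6312.5
(317, 229) [ 0.5071 -0.141   0.115 ]
(440, 169) [ 0.5814 -0.4156  0.115 ]
(466, 206) [ 0.4965 -0.4459  0.115 ]
(331, 266) [ 0.4309 -0.1527  0.115 ]
(376, 223) [ 0.4968 -0.2593  0.115 ]
```

View pics/c1.png

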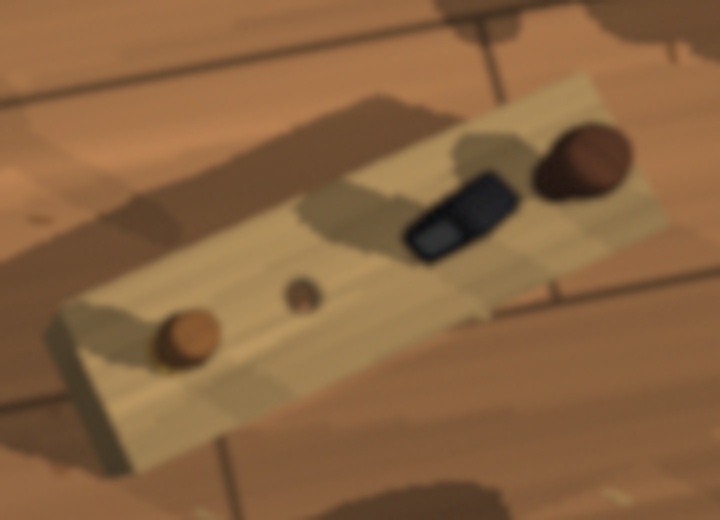

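```bash

python3 -m handwheel '[[-1,0.9,-0.45,-0.6,0,0,0],[-1,0.9,-0.45,-0.6,0,0,0],[-1,0.9,-0.45,-0.6,0,0,0],[-1,0.9,-0.45,-0.6,0,0,0],[-1,0.9,-0.45,-0.6,0,0,0]]'
python3 -m handwheel '[[-1,0.9,-0.45,-0.3,0,0,0],[-1,0.9,-0.45,-0.3,0,0,0],[-1,0.9,-0.45,0,0,0,0],[-1,0.9,-0.45,0,0,0,0],[-1,0.9,-0.45,0,0,0,0]]'
python3 -m handwheel '[[-1,0.9,-0.45,0,0,0,0],[-1,0.9,-0.45,0,0,0,0],[-1,0.2,-0.45,0,0,0,0],[-1,0,0,0,0,0,0],[-1,0,0,0,0,0,0]]'
python3 - <<'E'
from h import *
s=st();p=read_camera("wrist")
R,C,K=cam(p);Rt=Ro.from_euler('xyz',s["ee_rot"],degrees=True).as_matrix()
print("cam in tool",(Rt.T@(C-s["tool_pos"])).round(4),"fwd",(Rt.T@R[2]).round(3),"right",(Rt.T@R[0]).round(3),K[0,0])
for d in look_for("screwdriver",p)[:2]: print(d,back(p,d["pixel"],.2).round(4))
cv2.imwrite("pics/w1.png",p["pixels"][:,:,::-1])
E
```

```text
clock: 1.42
tool_pos: [0.2819, -0.5266, 0.3392]
ee_rot: [180.0, -0.0, 15.0]
force: [0.4, -0.2, 0.5]
opening: 1.0
grip_force: 0.0
clock: 1.83
tool_pos: [0.395, -0.4265, 0.3569]
ee_rot: [179.9, -0.0, 15.0]
force: [-0.1, 0.0, -0.4]
opening: 0.999
grip_force: 0.0
clock: 2.25
tool_pos: [0.4415, -0.3725, 0.3565]
ee_rot: [180.0, 0.0, 15.1]
force: [-0.2, 0.1, -0.6]
opening: 0.999
grip_force: 0.0
t 2.25 pos [ 441.5 -372.5  356.5] rot [1.7996e+02 2.0000e-02 1.5070e+01] F [-0.2  0.1 -0.6] M [-0.036  0.027 -0.033] op 0.999 g 0.0
cam in tool [ 0.0807 -0.001  -0.1256] fwd [-0.313  0.001  0.95 ] right [ 0.001  1.    -0.   ] 377.3399558066972
{'pixel': [235.4, 79.0], 'conf': 0.56} [ 0.5131 -0.3249  0.2   ]
```

View pics/w1.png

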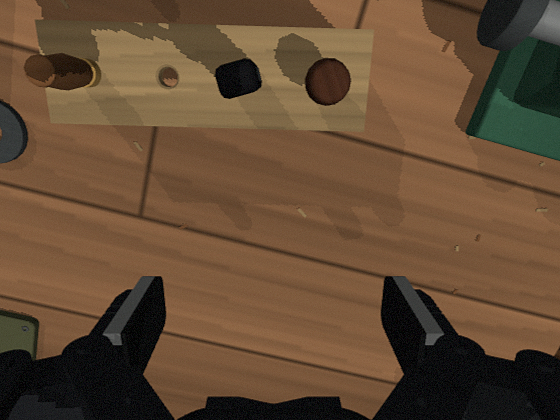

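The wrist view shows the screwdriver handle at about (238,78), the empty hole at (168,76) and the gouge and awl on either side. The handle's long axis tilts about 15° in the picture. I'll measure its yaw and the hole position.

```bash

python3 - <<'E'
from h import *
p=read_camera("wrist")
m=trace("screwdriver",p)[0]["mask"].astype(np.uint8)
c=max(cv2.findContours(m,0,1)[0],key=cv2.contourArea)[:,0]
W=np.array([back(p,q,.2)[:2] for q in c],np.float32)
r=cv2.minAreaRect(W*1000);print(r,cv2.boxPoints(r))
g=cv2.cvtColor(p["pixels"],cv2.COLOR_RGB2GRAY)
b=(g<50).astype(np.uint8);b[:40]=0;b[110:]=0;b[:,:205]=0;b[:,275:]=0
c=max(cv2.findContours(b,0,1)[0],key=cv2.contourArea)[:,0]
W=np.array([back(p,q,.2)[:2] for q in c],np.float32)
r=cv2.minAreaRect(W*1000);print(r,cv2.boxPoints(r))
print("hole2",back(p,(168,76),.115))
for px in [(38,22),(373,30),(364,131),(49,123)]: print(back(p,px,.115).round(4))
E
```

```text
((514.20556640625, -326.14349365234375), (23.149311065673828, 30.75775718688965), 30.2093563079834) [[ 496.46475 -318.6771 ]
 [ 511.94086 -345.25772]
 [ 531.9464  -333.6099 ]
 [ 516.4703  -307.02927]]
((514.2211303710938, -326.4533996582031), (23.431133270263672, 30.891504287719727), 30.222381591796875) [[ 496.3232  -319.00418]
 [ 511.87268 -345.69687]
 [ 532.119   -333.90262]
 [ 516.5696  -307.20993]]
hole2 [ 0.49730345 -0.25775284  0.115     ]
[ 0.5122 -0.1391  0.115 ]
[ 0.5826 -0.4269  0.115 ]
[ 0.4965 -0.4486  0.115 ]
[ 0.4259 -0.1554  0.115 ]
```

```bash

python3 -m handwheel '[[-1,0.908,-0.284,0,0,0,0],[-1,0.908,-0.284,0,0,0,0],[-1,0.908,-0.284,0,0,0,0],[-1,0,0,0,0,0,-0.01946],[-1,0,0,0,0,0,-0.01946]]' >/dev/null
python3 -m handwheel '[[-1,0,0,0.2,0,0,-0.01946],[-1,0,0,0.2,0,0,-0.01946],[-1,0,0,0.2,0,0,-0.01946],[-1,0,0,0.2,0,0,-0.01946],[-1,0,0,0.2,0,0,-0.01946]]' >/dev/null
python3 -m handwheel '[[-1,0,0,0.3,0,0,-0.01946],[-1,0,0,0.3,0,0,-0.01946],[-1,0,0,0.3,0,0,-0.01946],[-1,0,0,0.3,0,0,-0.01946],[-1,0,0,0.3,0,0,-0.01946]]' >/dev/null
python3 -m handwheel '[[-1,0,0,0,0,0,-0.01946],[-1,0,0,0,0,0,-0.01946],[-1,0,0,0,0,0,-0.01946],[-1,0,0,0,0,0,0],[-1,0,0,0,0,0,0]]'
python3 - <<'E'
from h import *
s=st();p=read_camera("wrist")
g=cv2.cvtColor(p["pixels"],cv2.COLOR_RGB2GRAY)
pp=proj(p,[[.5137,-.3265,.2],[.4956,-.2576,.115]]);print(pp)
for d in look_for("screwdriver",p)[:2]: print(d,back(p,d["pixel"],.2).round(4))
cv2.imwrite("pics/w2.png",p["pixels"][:,:,::-1])
E
```

```text
clock: 4.12
tool_pos: [0.5134, -0.3279, 0.2813]
ee_rot: [-180.0, 0.0, 119.8]
force: [0.6, -0.0, 0.3]
opening: 1.003
grip_force: 0.0
t 4.12 pos [ 513.4 -327.9  281.3] rot [-179.99    0.    119.83] F [ 0.6 -0.   0.3] M [ 0.027 -0.022 -0.013] op 1.003 g 0.0
[[273.46770657 223.94857264]
 [298.39374783  96.30851885]]
{'pixel': [273.3, 206.2], 'conf': 0.76} [ 0.5081 -0.317   0.2   ]
```

View pics/w2.png

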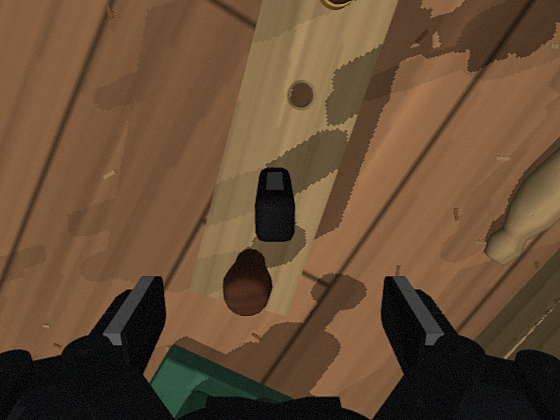

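The handle is centred between the pads at about (275,215), and the empty hole is at (300,95). I'll descend and close.

```bash

python3 -m handwheel '[[-1,0.06,0,0.788,0,0,0],[-1,0,0,0.788,0,0,0],[-1,0,0,0.788,0,0,0],[-1,0,0,0.788,0,0,0],[-1,0,0,0.788,0,0,0]]' 
python3 -m handwheel '[[0,0,0,0,0,0,0],[1,0,0,0,0,0,0],[1,0,0,0,0,0,0],[1,0,0,0,0,0,0],[1,0,0,0,0,0,0]]' 
python3 -m handwheel '[[1,0,0,0,0,0,0],[1,0,0,0,0,0,0],[1,0,0,0,0,0,0],[1,0,0,0,0,0,0],[1,0,0,0,0,0,0]]' 
python3 -c "from h import *;st()"
```

```text
clock: 4.63
tool_pos: [0.5129, -0.3257, 0.1623]
ee_rot: [180.0, 0.0, 120.0]
force: [0.5, -0.3, 0.7]
opening: 1.0
grip_force: 0.0
clock: 5.05
tool_pos: [0.514, -0.3263, 0.1655]
ee_rot: [179.9, 0.2, 120.1]
force: [-0.8, -0.4, -0.2]
opening: 0.3
grip_force: 0.0
clock: 5.47
tool_pos: [0.5139, -0.3264, 0.1656]
ee_rot: [179.9, 0.2, 120.1]
force: [0.4, 0.2, 6.7]
opening: 0.272
grip_force: 59.5
t 5.47 pos [ 513.9 -326.4  165.6] rot [179.93   0.21 120.08] F [0.4 0.2 6.7] M [-0.083  0.143 -0.007] op 0.272 g 59.5
```

```bash

python3 -m handwheel '[[1,0,0,-0.6,0,0,0],[1,0,0,-0.9,0,0,0],[1,0,0,-0.9,0,0,0],[1,0,0,-0.9,0,0,0],[1,0,0,-0.9,0,0,0]]' 
python3 -m handwheel '[[1,0,0,-0.9,0,0,0.0181],[1,0,0,-0.9,0,0,0.0181],[1,0,0,-0.6,0,0,0.0181],[1,0,0,0,0,0,0.0181],[1,0,0,0,0,0,0.0181]]' 
python3 -m handwheel '[[1,0.6,0,0,0,0,0],[1,1,0,0,0,0,0],[1,1,0,0,0,0,0],[1,1,0,0,0,0,0],[1,1,0,0,0,0,0]]' 
python3 -m handwheel '[[1,1,0,0,0,0,0],[1,1,0,0,0,0,0],[1,1,0,0,0,0,0],[1,1,0,0,0,0,0],[1,1,0,0,0,0,0]]' >/dev/null
python3 -m handwheel '[[1,1,0,0,0,0,0],[1,1,0,0,0,0,0],[1,1,0,0,0,0,0],[1,0.5,0,0,0,0,0],[1,0,0,0,0,0,0]]' 
python3 - <<'E'
from h import *
s=st();p=read_camera("wrist")
for n in ["lock","starter_box","bun_foot"]:
  for d in look_for(n,p)[:2]: print(n,d,back(p,d["pixel"],.1).round(4))
cv2.imwrite("pics/w3.png",p["pixels"][:,:,::-1])
E
```

```text
clock: 5.88
tool_pos: [0.5124, -0.3251, 0.2887]
ee_rot: [-179.9, -0.1, 120.1]
force: [-1.0, -0.5, -1.3]
opening: 0.27
grip_force: 80.7
clock: 6.3
tool_pos: [0.5134, -0.3257, 0.3633]
ee_rot: [179.8, 0.1, 87.2]
force: [-0.3, 0.2, -1.1]
opening: 0.276
grip_force: 80.8
clock: 6.72
tool_pos: [0.5184, -0.1854, 0.3603]
ee_rot: [-179.9, -0.1, 87.6]
force: [1.1, 0.7, -1.0]
opening: 0.268
grip_force: 80.8
clock: 7.55
tool_pos: [0.5291, 0.0706, 0.3604]
ee_rot: [-179.9, -0.1, 87.9]
force: [-0.3, -0.2, -2.2]
opening: 0.27
grip_force: 80.8
t 7.55 pos [529.1  70.6 360.4] rot [-1.7992e+02 -8.0000e-02  8.7860e+01] F [-0.3 -0.2 -2.2] M [-0.022 -0.011 -0.003] op 0.27 g 80.8
lock {'pixel': [303.0, 92.9], 'conf': 0.95} [0.5609 0.1394 0.1   ]
lock {'pixel': [274.9, 398.1], 'conf': 0.46} [ 0.5201 -0.2384  0.1   ]
starter_box {'pixel': [301.1, 89.1], 'conf': 0.93} [0.5591 0.1431 0.1   ]
bun_foot {'pixel': [363.6, 132.9], 'conf': 0.6} [0.6218 0.0983 0.1   ]
```

View pics/w3.png

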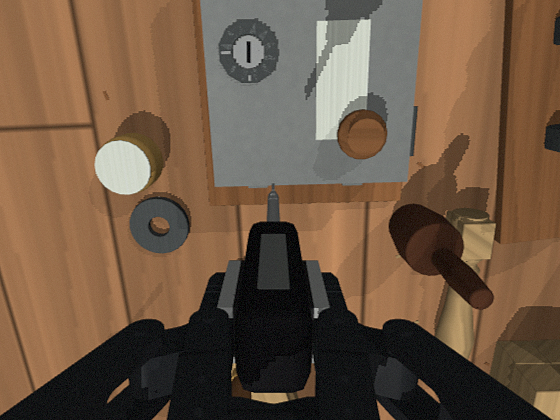

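The wrist view shows the lock head at about (249,51) with its slot almost vertical. The blade tip is at (273,185) and the lid's front edge is on the left. I'll calculate the offsets.

```bash

python3 - <<'E'
from h import *
s=st();p=read_camera("wrist")
g=cv2.cvtColor(p["pixels"],cv2.COLOR_RGB2GRAY)
# slot: dark px within head
sub=g[40:63,240:259];ys,xs=np.where(sub<70);print(len(xs),sub.min(),sub.max())
W=np.array([back(p,(x+240,y+40),.1)[:2] for x,y in zip(xs,ys)]);c=W.mean(0);v=np.linalg.svd(W-c)[2][0]
print("slot",c.round(4),np.degrees(np.arctan2(v[1],v[0])),np.ptp((W-c)@v))
# head bright blob
sub=(g[25:80,220:280]>110).astype(np.uint8);n,l,stt,ce=cv2.connectedComponentsWithStats(sub)
for i in range(1,n):
  if stt[i,4]>30: print(stt[i],ce[i]+[220,25],back(p,ce[i]+[220,25],.1).round(4))
a,b=back(p,(203.5,0),.099),back(p,(215,187),.099);d=a-b;print("front edge yaw",np.degrees(np.arctan2(d[1],d[0])),a,b)
tip=back(p,(273.5,185.5),.2148);Rt=Ro.from_euler('xyz',s["ee_rot"],degrees=True).as_matrix()
print("tip",tip,"in tool",(Rt.T@(tip-s["tool_pos"])).round(4))
cv2.imwrite("pics/c2.png",np.hstack([cv2.resize(p["pixels"][20:80,215:285,::-1],(560,480),interpolation=0),cv2.resize(p["pixels"][170:230,258:288,::-1],(240,480),interpolation=0)]))
E
```

```text
t 7.75 pos [529.7  66.7 360.8] rot [-1.7996e+02  2.0000e-02  8.7520e+01] F [-0.5 -0.3 -1.2] M [-0.001 -0.015  0.014] op 0.268 g 80.8
72 0 169
slot [0.51   0.1761] -70.75484653113956 0.021767821889193673
[  0   0  60  55 557] [259.27289048  65.21364452] [0.5206 0.1622 0.1   ]
[ 11   6  31  33 715] [246.18321678  46.66713287] [0.5091 0.1792 0.1   ]
front edge yaw 88.19322139764064 [0.47255137 0.22049467 0.099     ] [0.46694476 0.04275922 0.099     ]
tip [0.53046881 0.07356724 0.2148    ] in tool [0.0069 0.0005 0.146 ]
```

View pics/c2.png

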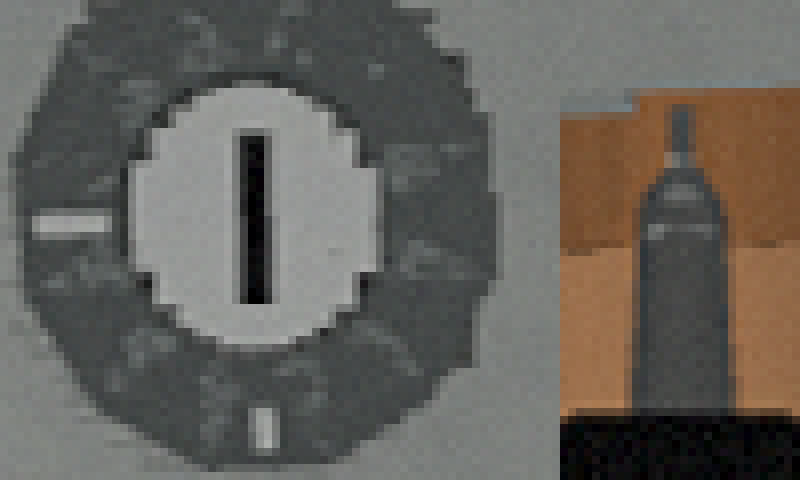

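The slot is at pixel (246.9,47.0) and looks parallel to the tool's x axis. The blade's near corner is at (273.3,183). I'll work out the shift to get above it.

```bash

cat >> h.py <<'E'
def rel(P):
    s=state();Rt=Ro.from_euler('xyz',s["ee_rot"],degrees=True).as_matrix();return (Rt.T@(np.array(P)-s["tool_pos"])*1e3).round(2)
E
python3 - <<'E'
from h import *
p=read_camera("wrist");st()
L=back(p,(246.9,47.0),.1);print(L)
a,b=back(p,(246.9,36.5),.1),back(p,(246.9,57.5),.1);d=a-b;print("slot yaw",np.degrees(np.arctan2(d[1],d[0])),np.linalg.norm(d))
T=back(p,(273.3,183.3),.2148);print("lock in tool mm",rel(L),"tip corner",rel(T))
E
```

```text
t 7.85 pos [529.9  66.3 361. ] rot [-1.7998e+02  1.0000e-02  8.7450e+01] F [ 0.1 -0.  -1.9] M [ 0.013  0.006 -0.031] op 0.272 g 80.8
[0.51005066 0.17866248 0.1       ]
slot yaw 86.27199216461347 0.018425030023598094
lock in tool mm [111.39 -24.79 260.97] tip corner [  8.68   0.26 146.17]
```

```bash

python3 -m handwheel '[[1,0.914,-0.209,0.2,0,0,0],[1,0.914,-0.209,0.4,0,0,0],[1,0.914,-0.209,0.4,0,0,0],[1,0.914,-0.209,0.4,0,0,0],[1,0,0,0.4,0,0,0.0033]]' >/dev/null
python3 -m handwheel '[[1,0,0,0.5,0,0,0],[1,0,0,0.5,0,0,0],[1,0,0,0.45,0,0,0],[1,0,0,0,0,0,0],[1,0,0,0,0,0,0]]' 
python3 - <<'E'
from h import *
p=read_camera("wrist");st()
q=proj(p,[[0.51005,.17866,.1]])[0];print(q)
tz=state()["tool_pos"][2]-.146
x,y=map(int,q);print(tz)
T=state();Rt=Ro.from_euler('xyz',T["ee_rot"],degrees=True).as_matrix()
print("tip proj",proj(p,[T["tool_pos"]+Rt@np.array([.0017,.0003,.146]),T["tool_pos"]+Rt@np.array([.0087,.0003,.146])]))
y0,x0=max(y-60,0),max(x-70,0);print(x0,y0)
cv2.imwrite("pics/c3.png",cv2.resize(p["pixels"][y0:y0+110,x0:x0+140,::-1],None,fx=5,fy=5,interpolation=0))
E
```

```text
clock: 8.68
tool_pos: [0.5095, 0.1769, 0.2627]
ee_rot: [-179.9, 0.0, 86.2]
force: [0.5, 0.8, -0.6]
opening: 0.271
grip_force: 80.8
t 8.73 pos [510.1 177.2 263.9] rot [179.99  -0.    86.26] F [-0.2 -0.1 -1.5] M [ 0.062 -0.008  0.001] op 0.267 g 80.8
[273.69465537 186.01655199]
0.11794053744698393
tip proj [[274.35123287 192.13520797]
 [274.36668002 183.0597311 ]]
203 126
```

View pics/c3.png

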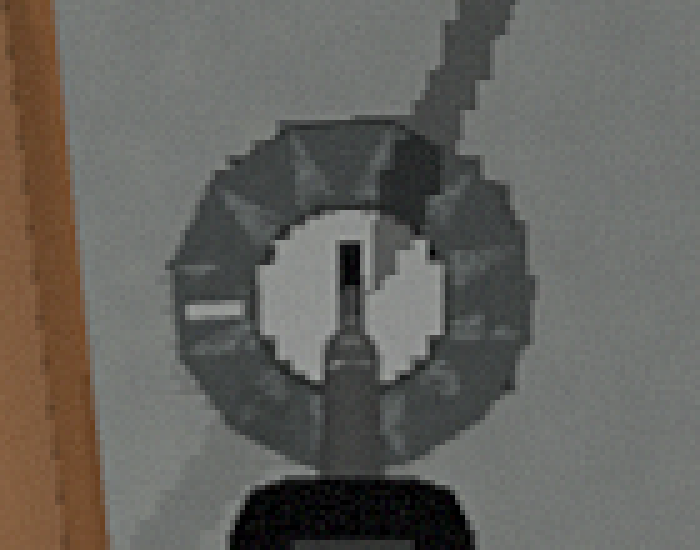

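The blade tip is right over the slot: the slot is at column 272.9, the head centre at row 185.4 and the tip corner at (273.2,183.6).

```bash

python3 - <<'E'
from h import *
p=read_camera("wrist");s=st()
print(rel(back(p,(272.9,185.4),.1)),rel(back(p,(273.2,183.6),s["tool_pos"][2]-.146)),cam(p)[2][0,2])
E
```

```text
t 8.78 pos [510.4 177.4 264.7] rot [ 1.7991e+02 -3.0000e-02  8.6270e+01] F [-0.3 -0.3 -0.9] M [-0.02  -0.012  0.016] op 0.272 g 80.8
[  1.74  -0.46 164.73] [  8.26  -0.21 146.  ] 272.96103014652675
```

```bash

python3 -m handwheel '[[1,0.013,-0.007,0.2,0,0,0],[1,0,0,0.15,0,0,0],[1,0,0,0.1,0,0,0],[1,0,0,0,0,0,0],[1,0,0,0,0,0,0]]' 
python3 -m handwheel '[[1,0,0,0.033,0,0,0],[1,0,0,0.033,0,0,0],[1,0,0,0.033,0,0,0],[1,0,0,0,0,0,0],[1,0,0,0,0,0,0]]' 
python3 -c "from h import *;st()"
```

```text
clock: 9.2
tool_pos: [0.5094, 0.1782, 0.2498]
ee_rot: [-180.0, 0.0, 86.3]
force: [-0.7, 0.3, -1.4]
opening: 0.267
grip_force: 80.8
clock: 9.62
tool_pos: [0.5096, 0.1782, 0.2471]
ee_rot: [-180.0, 0.0, 86.3]
force: [-0.7, -0.4, -1.7]
opening: 0.275
grip_force: 80.8
t 9.62 pos [509.6 178.2 247.1] rot [-180.      0.     86.32] F [-0.7 -0.4 -1.7] M [0.001 0.012 0.055] op 0.275 g 80.8
```

```bash
for i in 1; do
python3 -m handwheel '[[1,0,0,0.033,0,0,0],[1,0,0,0.033,0,0,0],[1,0,0,0,0,0,0],[1,0,0,0,0,0,0],[1,0,0,0,0,0,0]]' | grep -E "pos|force"
python3 -m handwheel '[[1,0,0,0.033,0,0,0],[1,0,0,0.033,0,0,0],[1,0,0,0,0,0,0],[1,0,0,0,0,0,0],[1,0,0,0,0,0,0]]' | grep -E "pos|force"; done
python3 -c "from h import *;st()"
```

```text
tool_pos: [0.5096, 0.1782, 0.2452]
force: [0.7, -0.2, -2.0]
grip_force: 80.8
tool_pos: [0.5096, 0.1782, 0.2432]
force: [-0.1, -0.2, -1.9]
grip_force: 80.8
t 10.45 pos [509.6 178.2 243.2] rot [-180.      0.     86.32] F [-0.1 -0.2 -1.9] M [-0.053  0.032 -0.009] op 0.274 g 80.8
```

```bash

python3 -m handwheel '[[1,0,0,0.033,0,0,0],[1,0,0,0.033,0,0,0],[1,0,0,0,0,0,0],[1,0,0,0,0,0,0],[1,0,0,0,0,0,0]]' | grep -E "pos|force"
python3 -m handwheel '[[1,0,0,0.033,0,0,0],[1,0,0,0,0,0,0],[1,0,0,0,0,0,0],[1,0,0,0,0,0,0],[1,0,0,0,0,0,0]]' | grep -E "pos|force"
python3 -c "from h import *;st()"
```

```text
tool_pos: [0.5097, 0.1782, 0.2415]
force: [0.0, 0.9, 0.5]
grip_force: 80.9
tool_pos: [0.5098, 0.1782, 0.2406]
force: [-0.6, -0.5, 3.4]
grip_force: 81.3
t 11.28 pos [509.8 178.2 240.6] rot [ 1.7996e+02 -1.0000e-02  8.6320e+01] F [-0.6 -0.5  3.4] M [-0.009  0.241 -0.008] op 0.27 g 81.3
```

```bash

python3 -m handwheel '[[1,0,0,0.033,0,0,0],[1,0,0,0.033,0,0,0],[1,0,0,0,0,0,0],[1,0,0,0,0,0,0],[1,0,0,0,0,0,0]]' | grep -E "pos|force"
python3 -m handwheel '[[1,0,0,0.033,0,0,0],[1,0,0,0.017,0,0,0],[1,0,0,0,0,0,0],[1,0,0,0,0,0,0],[1,0,0,0,0,0,0]]' | grep -E "pos|force"
python3 -c "from h import *;st()"
```

```text
tool_pos: [0.5098, 0.1782, 0.2386]
force: [-1.0, 0.2, 5.3]
grip_force: 81.5
tool_pos: [0.5098, 0.1782, 0.2373]
force: [-1.4, 0.2, 5.3]
grip_force: 81.6
t 12.12 pos [509.8 178.2 237.3] rot [ 1.7996e+02 -1.0000e-02  8.6310e+01] F [-1.4  0.2  5.3] M [-0.055  0.292 -0.011] op 0.27 g 81.6
```

```bash

python3 -m handwheel '[[1,0,0,0.033,0,0,0],[1,0,0,0,0,0,0],[1,0,0,0,0,0,0],[1,0,0,0,0,0,0],[1,0,0,0,0,0,0]]' | grep -E "pos|force"
python3 -m handwheel '[[1,0,0,0.017,0,0,0],[1,0,0,0,0,0,0],[1,0,0,0,0,0,0],[1,0,0,0,0,0,0],[1,0,0,0,0,0,0]]' | grep -E "pos|force"
python3 -c "from h import *;st()"
```

```text
tool_pos: [0.5098, 0.1783, 0.2365]
force: [-0.8, -0.2, 6.3]
grip_force: 81.8
tool_pos: [0.5099, 0.1783, 0.2363]
force: [-1.7, -0.9, 7.8]
grip_force: 82.0
t 12.95 pos [509.9 178.3 236.3] rot [ 1.7995e+02 -2.0000e-02  8.6320e+01] F [-1.7 -0.9  7.8] M [-0.049  0.47  -0.019] op 0.274 g 82.0
```

```bash

python3 -m handwheel '[[1,0,0,0.01,0,0,0],[1,0,0,0.005,0,0,0],[1,0,0,0,0,0,0],[1,0,0,0,0,0,0],[1,0,0,0,0,0,0]]' | grep -E "pos|force"
python3 -c "
from h import *
st()
for i in range(3): read_camera('wrist');st()"
```

```text
tool_pos: [0.5099, 0.1783, 0.2362]
force: [-2.3, -0.0, 8.9]
grip_force: 82.1
t 13.37 pos [509.9 178.3 236.2] rot [ 1.7994e+02 -2.0000e-02  8.6320e+01] F [-2.3 -0.   8.9] M [-0.183  0.63   0.025] op 0.271 g 82.1
t 13.42 pos [509.9 178.3 236.2] rot [ 1.7994e+02 -2.0000e-02  8.6320e+01] F [-1.4 -0.1  9.1] M [-0.142  0.623  0.013] op 0.272 g 82.1
t 13.47 pos [509.9 178.3 236.2] rot [ 1.7995e+02 -2.0000e-02  8.6320e+01] F [-1.7  0.1  8.6] M [-0.145  0.6    0.048] op 0.27 g 82.1
t 13.52 pos [509.9 178.3 236.2] rot [ 1.7994e+02 -2.0000e-02  8.6320e+01] F [-3.  -0.3  8.9] M [-0.108  0.636  0.034] op 0.267 g 82.1
```

```bash

python3 -m handwheel '[[1,0,0,0.01,0,0,0],[1,0,0,0.01,0,0,0],[1,0,-0.0015,0,0,0,0.0055],[1,0,-0.0015,0,0,0,0.0055],[1,0,-0.0015,0,0,0,0.0055]]' | grep -E "pos|force"
python3 -c "
from h import *
st()"
python3 -m handwheel '[[1,0,-0.0015,0,0,0,0.0055],[1,0,-0.0015,0,0,0,0.0055],[1,0,-0.0015,0,0,0,0.0055],[1,0,0,0,0,0,0],[1,0,0,0,0,0,0]]' | grep -E "pos|force"
python3 -c "
from h import *
st()
for i in range(2): read_camera('wrist');st()"
```

```text
tool_pos: [0.5099, 0.1783, 0.236]
force: [-2.2, 0.1, 10.7]
grip_force: 82.3
t 13.93 pos [509.9 178.3 236. ] rot [ 1.7992e+02 -3.0000e-02  8.0290e+01] F [-2.2  0.1 10.7] M [-0.122  0.726  0.114] op 0.272 g 82.3
tool_pos: [0.5098, 0.1783, 0.236]
force: [-2.1, 0.1, 10.0]
grip_force: 82.3
t 14.35 pos [509.8 178.3 236. ] rot [ 1.7991e+02 -4.0000e-02  7.4440e+01] F [-2.1  0.1 10. ] M [-0.198  0.635  0.041] op 0.271 g 82.3
t 14.4 pos [509.8 178.3 236. ] rot [ 1.7991e+02 -4.0000e-02  7.4440e+01] F [-2.3 -0.8 10.6] M [-0.258  0.67   0.066] op 0.272 g 82.3
t 14.45 pos [509.8 178.3 236.1] rot [ 1.7991e+02 -4.0000e-02  7.4440e+01] F [-1.6 -0.2  9.7] M [-0.173  0.665  0.   ] op 0.272 g 82.3
```

```bash

python3 -m handwheel '[[1,0,-0.003,0,0,0,0.0111],[1,0,-0.003,0,0,0,0.0111],[1,0,-0.003,0,0,0,0.0111],[1,0,-0.003,0,0,0,0.0111],[1,0,-0.003,0,0,0,0.0111]]' >/dev/null
python3 -c "from h import *;st()"
python3 -m handwheel '[[1,0,-0.003,0,0,0,0.0111],[1,0,-0.003,0,0,0,0.0111],[1,0,-0.003,0,0,0,0.0111],[1,0,0,0,0,0,0],[1,0,0,0,0,0,0]]' >/dev/null
python3 -c "
from h import *
st()
for i in range(2): read_camera('wrist');st()"
```

```text
t 14.87 pos [509.7 178.3 236.1] rot [ 1.7988e+02 -8.0000e-02  5.4270e+01] F [-1.7 -1.   9.7] M [-0.278  0.463  0.085] op 0.271 g 82.3
t 15.28 pos [509.6 178.4 236.1] rot [ 1.7987e+02 -1.0000e-01  4.2470e+01] F [-0.9 -1.1  9.5] M [-0.371  0.418 -0.025] op 0.27 g 82.3
t 15.33 pos [509.6 178.4 236.1] rot [ 1.7987e+02 -1.0000e-01  4.2470e+01] F [-0.8 -1.7  9.5] M [-0.317  0.345  0.034] op 0.269 g 82.3
t 15.38 pos [509.6 178.4 236.1] rot [ 1.7987e+02 -1.0000e-01  4.2470e+01] F [-1.8 -0.7  8.8] M [-0.337  0.356  0.094] op 0.268 g 82.3
```

```bash

python3 -m handwheel '[[1,0,-0.003,0.01,0,0,0.0111],[1,0,-0.003,0,0,0,0.0111],[1,0,-0.003,0,0,0,0.0111],[1,0,-0.003,0,0,0,0.0111],[1,0,-0.003,0,0,0,0.0083]]' >/dev/null
cat >> h.py <<'E'
def av(n=4):
    M=[];F=[]
    for i in range(n):
        read_camera('wrist');s=state();M.append(s["moment"]);F.append(s["force"])
    print("avg F",np.mean(F,0).round(2),"M",np.mean(M,0).round(3),"sd",np.std(M,0)[2].round(3),"yaw",s["ee_rot"][2].round(2),"z",s["tool_pos"][2].round(4),"t",round(s["clock"],2))
E
python3 -c "
from h import *
av(5)"
python3 -m handwheel '[[1,0,-0.001,0,0,0,0.0028],[1,0,-0.001,0,0,0,0.0028],[1,0,-0.001,0,0,0,0.0028],[1,0,0,0,0,0,0],[1,0,0,0,0,0,0]]' >/dev/null
python3 -c "
from h import *
av(5)"
```

```text
avg F [-1.28 -2.08 10.3 ] M [-0.5    0.377  0.064] sd 0.033 yaw 23.5 z 0.236 t 16.05
avg F [-0.85 -1.61 10.17] M [-0.566  0.352  0.037] sd 0.042 yaw 20.48 z 0.236 t 16.72
```

```bash

python3 -m handwheel '[[1,0,-0.001,0,0,0,0.0028],[1,0,-0.001,0,0,0,0.0028],[1,0,-0.001,0,0,0,0.0028],[1,0,0,0,0,0,0],[1,0,0,0,0,0,0]]' >/dev/null
python3 -c "
from h import *
av(5)"
python3 -m handwheel '[[1,0,-0.001,0,0,0,0.0028],[1,0,-0.001,0,0,0,0.0028],[1,0,0,0,0,0,0],[1,0,0,0,0,0,0],[1,0,0,0,0,0,0]]' >/dev/null
python3 -c "
from h import *
av(5)"
```

```text
avg F [-1.24 -1.85 10.53] M [-0.636  0.322  0.041] sd 0.034 yaw 17.46 z 0.236 t 17.38
avg F [-1.08 -2.19 10.24] M [-0.638  0.31   0.019] sd 0.015 yaw 15.44 z 0.236 t 18.05
```

```bash

python3 -m handwheel '[[1,0,-0.001,0,0,0,0.0028],[1,0,-0.001,0,0,0,0.0028],[1,0,0,0,0,0,0],[1,0,0,0,0,0,0],[1,0,0,0,0,0,0]]' >/dev/null
python3 -c "
from h import *
av(5)"
```

```text
avg F [-1.   -2.26 10.26] M [-0.675  0.323  0.03 ] sd 0.03 yaw 13.43 z 0.236 t 18.72
```

```bash

python3 -m handwheel '[[1,0,-0.001,0,0,0,0.0028],[1,0,-0.001,0,0,0,0.0028],[1,0,0,0,0,0,0],[1,0,0,0,0,0,0],[1,0,0,0,0,0,0]]' >/dev/null
python3 -c "
from h import *
av(5)"
```

```text
avg F [-0.89 -2.17 10.07] M [-0.706  0.306  0.036] sd 0.039 yaw 11.41 z 0.236 t 19.38
```

```bash

python3 -m handwheel '[[1,0,-0.001,0,0,0,0.0028],[1,0,-0.001,0,0,0,0.0028],[1,0,0,0,0,0,0],[1,0,0,0,0,0,0],[1,0,0,0,0,0,0]]' >/dev/null
python3 -c "
from h import *
av(5)"
```

```text
avg F [-0.97 -2.53 10.14] M [-0.744  0.3    0.007] sd 0.021 yaw 9.39 z 0.236 t 20.05
```

```bash

python3 -m handwheel '[[1,0,-0.001,0,0,0,0.0028],[1,0,-0.001,0,0,0,0.0028],[1,0,0,0,0,0,0],[1,0,0,0,0,0,0],[1,0,0,0,0,0,0]]' >/dev/null
python3 -c "
from h import *
av(5)"
```

```text
avg F [-0.98 -2.55  9.97] M [-0.814  0.303  0.025] sd 0.029 yaw 7.38 z 0.236 t 20.72
```

```bash

python3 -m handwheel '[[1,0,-0.001,0,0,0,0.0028],[1,0,-0.001,0,0,0,0.0028],[1,0,0,0,0,0,0],[1,0,0,0,0,0,0],[1,0,0,0,0,0,0]]' >/dev/null
python3 -c "
from h import *
av(5)"
```

```text
avg F [-1.24 -2.75 10.31] M [-0.843  0.3    0.033] sd 0.017 yaw 5.36 z 0.236 t 21.38
```

```bash

python3 -m handwheel '[[1,0,-0.001,0,0,0,0.0028],[1,0,-0.001,0,0,0,0.0028],[1,0,0,0,0,0,0],[1,0,0,0,0,0,0],[1,0,0,0,0,0,0]]' >/dev/null
python3 -c "
from h import *
av(5)"
```

```text
avg F [-1.22 -2.93 10.7 ] M [-0.867  0.319  0.017] sd 0.039 yaw 3.34 z 0.236 t 22.05
```

```bash

python3 -m handwheel '[[1,0,-0.001,0,0,0,0.0028],[1,0,-0.001,0,0,0,0.0028],[1,0,0,0,0,0,0],[1,0,0,0,0,0,0],[1,0,0,0,0,0,0]]' >/dev/null
python3 -c "
from h import *
av(5)"
```

```text
avg F [-1.19 -2.76 10.58] M [-0.905  0.315  0.023] sd 0.026 yaw 1.33 z 0.236 t 22.72
```

```bash

python3 -m handwheel '[[1,0,-0.001,0,0,0,0.0028],[1,0,-0.001,0,0,0,0.0028],[1,0,0,0,0,0,0],[1,0,0,0,0,0,0],[1,0,0,0,0,0,0]]' >/dev/null
python3 -c "
from h import *
av(5)"
```

```text
avg F [-0.84 -2.92 10.69] M [-0.889  0.331  0.043] sd 0.021 yaw -0.69 z 0.236 t 23.38
```

```bash

python3 -m handwheel '[[1,0,-0.001,0,0,0,0.0028],[1,0,-0.001,0,0,0,0.0028],[1,0,0,0,0,0,0],[1,0,0,0,0,0,0],[1,0,0,0,0,0,0]]' >/dev/null
python3 -c "
from h import *
av(5)"
```

```text
avg F [-1.29 -2.87 10.02] M [-0.885  0.317  0.032] sd 0.03 yaw -2.7 z 0.236 t 24.05
```

```bash

python3 -m handwheel '[[1,0,-0.001,0,0,0,0.0028],[1,0,-0.001,0,0,0,0.0028],[1,0,0,0,0,0,0],[1,0,0,0,0,0,0],[1,0,0,0,0,0,0]]' >/dev/null
python3 -c "
from h import *
av(5)"
```

```text
avg F [-1.29 -2.83 10.86] M [-0.916  0.322  0.062] sd 0.033 yaw -4.71 z 0.236 t 24.72
```

```bash

python3 -m handwheel '[[1,0,0,0,0,0,0.0028],[1,0,0,0,0,0,0],[1,0,0,0,0,0,0],[1,0,0,0,0,0,0],[1,0,0,0,0,0,0]]' >/dev/null
python3 -c "
from h import *
av(5)"
```

```text
avg F [-0.88 -3.11 10.28] M [-0.941  0.343  0.089] sd 0.027 yaw -5.71 z 0.236 t 25.38
```

```bash

python3 -m handwheel '[[1,0,0,0,0,0,0.0028],[1,0,0,0,0,0,0],[1,0,0,0,0,0,0],[1,0,0,0,0,0,0],[1,0,0,0,0,0,0]]' >/dev/null
python3 -c "
from h import *
av(6)"
```

```text
avg F [-1.   -2.92 10.59] M [-0.904  0.327  0.104] sd 0.019 yaw -6.72 z 0.236 t 26.1
```

```bash

python3 -m handwheel '[[1,0,0,0,0,0,0.0028],[1,0,0,0,0,0,0],[1,0,0,0,0,0,0],[1,0,0,0,0,0,0],[1,0,0,0,0,0,0]]' >/dev/null
python3 -c "
from h import *
av(6)"
```

```text
avg F [-1.05 -3.09 10.69] M [-0.925  0.342  0.118] sd 0.016 yaw -7.72 z 0.236 t 26.82
```

```bash

python3 -m handwheel '[[1,0,0,0,0,0,0.0028],[1,0,0,0,0,0,0],[1,0,0,0,0,0,0],[1,0,0,0,0,0,0],[1,0,0,0,0,0,0]]' >/dev/null
python3 -c "
from h import *
av(6)"
```

```text
avg F [-1.21 -3.22 10.77] M [-0.901  0.355  0.125] sd 0.028 yaw -8.73 z 0.2361 t 27.53
```

```bash

python3 -m handwheel '[[1,0,0,-0.03,0,0,0],[1,0,0,-0.033,0,0,0],[1,0,0,-0.033,0,0,0],[1,0,0,-0.033,0,0,0],[1,0,0,0,0,0,0]]' >/dev/null
python3 -c "
from h import *
av(3)"
python3 -m handwheel '[[1,0,0,-0.033,0,0,0],[1,0,0,0,0,0,0],[1,0,0,0,0,0,0],[1,0,0,0,0,0,0],[1,0,0,0,0,0,0]]' >/dev/null
python3 -c "
from h import *
av(3)"
```

```text
avg F [ 1.51 -4.21  5.71] M [-1.22  -0.473  0.136] sd 0.003 yaw -8.76 z 0.238 t 28.1
avg F [ 2.21 -3.95  5.58] M [-1.413 -0.658  0.141] sd 0.018 yaw -8.76 z 0.2388 t 28.67
```

```bash

python3 -m handwheel '[[1,0,0,-0.033,0,0,0],[1,0,0,0,0,0,0],[1,0,0,0,0,0,0],[1,0,0,0,0,0,0],[1,0,0,0,0,0,0]]' >/dev/null
python3 -c "
from h import *
av(3)"
python3 -m handwheel '[[1,0,0,-0.033,0,0,0],[1,0,0,0,0,0,0],[1,0,0,0,0,0,0],[1,0,0,0,0,0,0],[1,0,0,0,0,0,0]]' >/dev/null
python3 -c "
from h import *
av(3)"
```

```text
avg F [ 1.91 -4.54  4.58] M [-1.434 -0.713  0.116] sd 0.032 yaw -8.76 z 0.2396 t 29.23
avg F [ 2.59 -4.06  3.37] M [-1.381 -0.779  0.127] sd 0.04 yaw -8.76 z 0.2404 t 29.8
```

```bash

python3 -m handwheel '[[1,0,0,-0.033,0,0,0],[1,0,0,-0.033,0,0,0],[1,0,0,0,0,0,0],[1,0,0,0,0,0,-0.006],[1,0,0,0,0,0,0]]' >/dev/null
python3 -c "
from h import *
av(3)"
python3 -m handwheel '[[1,0,0,-0.2,0,0,0],[1,0,0,-0.5,0,0,0],[1,0,0,-0.8,0,0,0],[1,0,0,0,0,0,0],[1,0,0,0,0,0,0]]'
python3 - <<'E'
from h import *
p=read_camera("wrist");q=proj(p,[[0.51005,.17866,.1]])[0].astype(int);print(q)
y0,x0=max(q[1]-50,0),max(q[0]-60,0)
a=cv2.resize(p["pixels"][y0:y0+100,x0:x0+120,::-1],(480,400),interpolation=0)
t=read_camera("top");b=cv2.resize(t["pixels"][235:285,140:180,::-1],(320,400),interpolation=0)
cv2.imwrite("pics/c4.png",np.hstack([a,b]))
E
```

```text
avg F [ 3.53 -4.43  0.25] M [-1.282 -1.019  0.03 ] sd 0.066 yaw -6.61 z 0.2414 t 30.37
clock: 30.78
tool_pos: [0.5081, 0.1806, 0.2874]
ee_rot: [-179.9, 0.0, -6.6]
force: [-0.3, 0.4, -1.3]
opening: 0.272
grip_force: 80.8
[276 176]
```

View pics/c4.png

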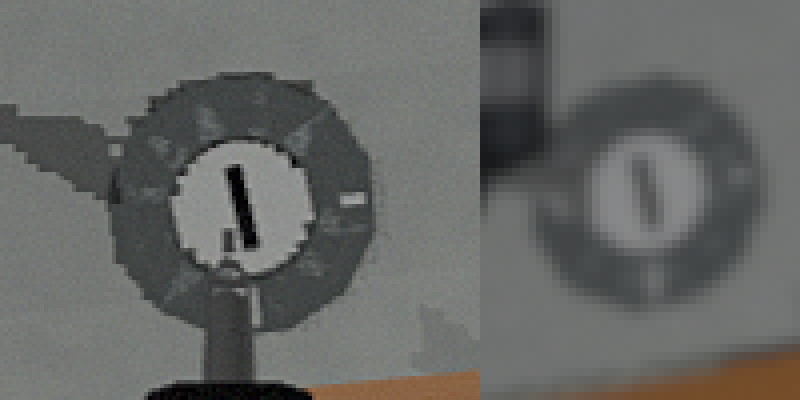

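The slot has turned to about cam 1.46 rad and the head has sprung up level with the lid; the blade is clear of it. I'll carry the screwdriver back above its hole.

```bash

python3 -m handwheel '[[1,0,0,-0.8,0,0,0],[1,0,0,-0.9,0,0,0.01854],[1,0,0,-0.9,0,0,0.01854],[1,0,0,0,0,0,0.01854],[1,0,0,0,0,0,0.01854]]' >/dev/null
python3 -m handwheel '[[1,0,0,0,0,0,0.01854],[1,0,0,0,0,0,0.01854],[1,0,0,0,0,0,0.01854],[1,0,0,0,0,0,0.01854],[1,0,0,0,0,0,0]]'
python3 -m handwheel '[[1,0.5,0.28,0,0,0,0],[1,0.978,0.554,0,0,0,0],[1,0.978,0.554,0,0,0,0],[1,0.978,0.554,0,0,0,0],[1,0.978,0.554,0,0,0,0]]'>/dev/null
python3 -m handwheel '[[1,0.978,0.554,0,0,0,0],[1,0.978,0.554,0,0,0,0],[1,0.978,0.554,0,0,0,0],[1,0.978,0.554,0,0,0,0],[1,0.978,0.554,0,0,0,0]]'>/dev/null
python3 -m handwheel '[[1,0.978,0.554,0,0,0,0],[1,0.978,0.554,0,0,0,0],[1,0.978,0.554,0,0,0,0],[1,0.978,0.554,0,0,0,0],[1,0.5,0.28,0,0,0,0]]'>/dev/null
python3 -m handwheel '[[1,0,0,0,0,0,0],[1,0,0,0,0,0,0],[1,0,0,0,0,0,0],[1,0,0,0,0,0,0],[1,0,0,0,0,0,0]]'
python3 - <<'E'
from h import *
p=read_camera("wrist");s=st()
print("rel hole1 (.513,-.327)",rel([.513,-.327,.115]),rel([.5123,-.325,.165]))
print(proj(p,[[.513,-.327,.115],[.4956,-.2576,.115]]))
g=cv2.cvtColor(p["pixels"],cv2.COLOR_RGB2GRAY)
cv2.imwrite("pics/w5.png",p["pixels"][:,:,::-1])
E
```

```text
clock: 31.72
tool_pos: [0.5076, 0.1799, 0.3632]
ee_rot: [179.8, 0.1, -60.1]
force: [0.4, -0.2, -2.3]
opening: 0.269
grip_force: 80.8
clock: 33.38
tool_pos: [0.5126, -0.2917, 0.3658]
ee_rot: [-180.0, -0.0, -59.9]
force: [0.2, 0.4, -2.2]
opening: 0.27
grip_force: 80.7
t 33.43 pos [ 512.6 -291.9  365.9] rot [-1.7999e+02 -1.0000e-02 -5.9890e+01] F [-0.6 -0.2 -1.8] M [-0.038  0.032 -0.027] op 0.266 g 80.7
rel hole1 (.513,-.327) [ 30.55  17.37 250.88] [ 28.47  16.96 200.88]
[[291.23896385 132.465778  ]
 [271.26514545 198.89407763]]
```

View pics/w5.png

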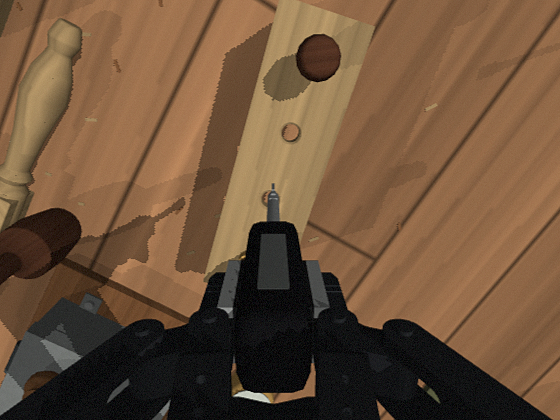

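The picture shows the free hole1 at (290.3,131.5) and hole2 under the blade. The blade's near corner is at about (273,184).

```bash

python3 - <<'E'
from h import *
p=read_camera("wrist");s=st()
x=p["pixels"][110:155,270:312].astype(int);sat=x[:,:,0]-x[:,:,2]
print("hole",rel(back(p,(290.3,131.5),.115)),"tip corner",rel(back(p,(273,184),s["tool_pos"][2]-.146)))
g=cv2.cvtColor(p["pixels"],cv2.COLOR_RGB2GRAY);c=cv2.HoughCircles(cv2.resize(g[110:155,270:312],None,fx=4,fy=4,interpolation=2),cv2.HOUGH_GRADIENT,1,60,param1=80,param2=15,minRadius=28,maxRadius=52)
print(c if c is None else c[0][:2]/4+[270,110,0])
E
```

```text
t 33.48 pos [ 512.6 -292.   366. ] rot [-1.7998e+02 -2.0000e-02 -5.9900e+01] F [ 0.2 -0.2 -1.3] M [ 0.011 -0.006  0.015] op 0.273 g 80.7
hole [ 31.48  16.44 250.98] tip corner [  6.16  -0.63 146.  ]
[[290.125      133.125        9.10000038]]
```

```bash

python3 -m handwheel '[[1,0.52,0.283,0.2,0,0,0],[1,0.52,0.283,0.6,0,0,0],[1,0,0,0.8,0,0,0],[1,0,0,0.8,0,0,0],[1,0,0,0.4,0,0,0]]' >/dev/null
python3 -m handwheel '[[1,0,0,0,0,0,0],[1,0,0,0,0,0,0],[1,0,0,0,0,0,0],[1,0,0,0,0,0,0],[1,0,0,0,0,0,0]]'
python3 - <<'E'
from h import *
p=read_camera("wrist");s=st()
g=cv2.cvtColor(p["pixels"],cv2.COLOR_RGB2GRAY)
print("hole exp rel",rel([.513,-.327,.115]))
y0,x0=160,235
c=cv2.HoughCircles(cv2.resize(g[y0:y0+70,x0:x0+80],None,fx=4,fy=4,interpolation=2),cv2.HOUGH_GRADIENT,1,60,param1=80,param2=15,minRadius=32,maxRadius=70)
if c is not None:
  for k in c[0][:3]:
    q=k/4+[x0,y0,0];print(q,rel(back(p,q[:2],.115)))
print(proj(p,[[.513,-.327,.115]]))
for r in range(168,208,3): print(r,' '.join('%3d'%v for v in g[r,250:298:2]))
E
```

```text
clock: 34.32
tool_pos: [0.514, -0.3289, 0.2839]
ee_rot: [-179.9, -0.2, -60.0]
force: [-0.4, -0.7, -0.8]
opening: 0.274
grip_force: 80.7
t 34.37 pos [ 513.9 -328.8  283.5] rot [-1.7994e+02 -1.5000e-01 -5.9980e+01] F [ 0.1 -1.  -1.1] M [-0.005 -0.023 -0.009] op 0.271 g 80.7
hole exp rel [-2.4000e+00  4.0000e-02  1.6852e+02]
[272.625      187.625       10.67500019] [ -2.65  -0.9  168.52]
[[273.78319632 187.32142801]]
168 143 147 142 142 147 150 146 146 149 151 151 147 151 154 156 158 156 148 142 135 130 138 141 145
171 139 143 142 145 152 147 146 146 152 153 149 147 152 156 161 157 149 144 137 133 138 141 142 141
174 147 144 146 146 151 150 146 151 153 151 147 159 160 160 157 157 146 140 132 130 139 143 144 143
177 145 144 145 150 152 147 147 148 123 108 103 114 115  94 104 139 144 134 132 137 140 147 145 139
180 144 142 141 150 142 148 132 114  67  64 122 115 127 128 131 114  79 139 131 140 144 147 142 143
183 143 142 149 153 144 134 110  68  65  99 117  93 103 129 126 130 120  80 139 142 144 146 141 145
186 143 147 128  84 133 139  92  71  68  98 119  70  96 134 133 131 106  87 135 145 145 142 144 144
189  88 102  92  90 134 147  99  75 125 118 123 123 132 132 135 132  51  93 128 148 144 145 145 150
192  90  96  92  93  93 151 125  87  82 108  74  60  65 114  81  48  76  96 140 146 144 144 147 146
195  92  91  90  88  95 127 141 130  83  61  72  98  92  75  65  87 105 134 146 146 144 146 143 147
198  97  93  90  95 135 158 154 137 144  57 142 103 117 144  85 109 137 144 145 145 140 146 145 145
201  95  95  92  93 126 154 147 152 163  47  60  67  77  79  93 148 143 147 148 143 143 142 145 144
204  93  90  88 124 154 153 146 150 169  41  58  66  73  77  86 147 143 143 146 145 145 141 146 145
207 124 114 156 154 151 148 150 155 154  48  55  72  72  82  89 148 147 148 144 143 144 147 143 147
```

```bash

python3 -m handwheel '[[1,-0.06,0,0.3,0,0,0],[1,0,0,0.3,0,0,0],[1,0,0,0.3,0,0,0],[1,0,0,0.2,0,0,0],[1,0,0,0,0,0,0]]'
python3 -c "from h import *;st()"
```

```text
clock: 34.78
tool_pos: [0.5114, -0.3261, 0.2455]
ee_rot: [179.9, 0.3, -60.0]
force: [-0.5, -0.6, -1.5]
opening: 0.267
grip_force: 80.7
t 34.78 pos [ 511.4 -326.1  245.5] rot [179.9    0.25 -60.  ] F [-0.5 -0.6 -1.5] M [ 0.024  0.02  -0.008] op 0.267 g 80.7
```

```bash

python3 -m handwheel '[[1,0,0,0.6,0,0,0],[1,0,0,0.6,0,0,0],[1,0,0,0.6,0,0,0],[1,0,0,0.4,0,0,0],[1,0,0,0,0,0,0]]'
python3 -m handwheel '[[1,0,0,0.2,0,0,0],[1,0,0,0,0,0,0],[1,0,0,0,0,0,0],[1,0,0,0,0,0,0],[1,0,0,0,0,0,0]]'
python3 -c "from h import *;av(3)"
```

```text
clock: 35.2
tool_pos: [0.5108, -0.3258, 0.1789]
ee_rot: [179.9, 0.3, -60.0]
force: [0.4, 0.0, -2.1]
opening: 0.274
grip_force: 80.8
clock: 35.62
tool_pos: [0.5129, -0.3273, 0.1779]
ee_rot: [-180.0, -0.1, -60.0]
force: [-0.0, -0.4, -1.2]
opening: 0.27
grip_force: 80.8
avg F [ 0.16  0.2  -1.38] M [-0.011  0.019  0.012] sd 0.016 yaw -60.0 z 0.1773 t 35.77
```

Lower the last 11 mm gently until it touches.

```bash

python3 -m handwheel '[[1,0,0,0.15,0,0,0],[1,0,0,0.1,0,0,0],[1,0,0,0.05,0,0,0],[1,0,0,0,0,0,0],[1,0,0,0,0,0,0]]'
python3 -m handwheel '[[1,0,0,0.033,0,0,0],[1,0,0,0.033,0,0,0],[1,0,0,0,0,0,0],[1,0,0,0,0,0,0],[1,0,0,0,0,0,0]]'
python3 -c "from h import *;av(3)"
```

```text
clock: 36.18
tool_pos: [0.5123, -0.3268, 0.1674]
ee_rot: [180.0, 0.0, -60.0]
force: [0.5, -0.0, -1.7]
opening: 0.27
grip_force: 81.1
clock: 36.6
tool_pos: [0.5126, -0.327, 0.1667]
ee_rot: [-180.0, -0.0, -60.0]
force: [-2.1, 0.7, 4.5]
opening: 0.27
grip_force: 81.5
avg F [-2.73  1.78  5.47] M [ 0.297  0.48  -0.006] sd 0.003 yaw -59.99 z 0.1666 t 36.75
```

```bash

python3 -m handwheel '[[0.2,0,0,0,0,0,0],[-0.2,0,0,0,0,0,0],[-0.6,0,0,0,0,0,0],[-1,0,0,0,0,0,0],[-1,0,0,0,0,0,0]]'
python3 -m handwheel '[[-1,0,0,0,0,0,0],[-1,0,0,0,0,0,0],[-1,0,0,0,0,0,0],[-1,0,0,-0.2,0,0,0],[-1,0,0,-0.5,0,0,0]]'
python3 -m handwheel '[[-1,0,0,-0.9,0,0,0],[-1,0,0,-0.9,0,0,0],[-1,0,0,-0.9,0,0,0],[-1,0,0,-0.9,0,0,0],[-1,-0.9,0,-0.9,0,0,0]]'
python3 -m handwheel '[[-1,-0.9,0,0,0,0,0],[-1,-0.9,0,0,0,0,0],[-1,0,0,0,0,0,0],[-1,0,0,0,0,0,0],[-1,0,0,0,0,0,0]]'
python3 - <<'E'
from h import *
st()
for c in ["top","wrist","scene"]:
    p=read_camera(c)
    for d in look_for("screwdriver",p)[:2]: print(c,d,back(p,d["pixel"],.16).round(3), proj(p,[[.513,-.327,.2],[.513,-.327,.115]]).round(1).tolist())
    for n in ["awl","gouge","bun_foot"]:
        for d in look_for(n,p)[:1]: print(n,d["pixel"],d["conf"],back(p,d["pixel"],{"awl":.15,"gouge":.16,"bun_foot":.117}[n]).round(3))
    m=[t["mask"] for t in trace("screwdriver",p)[:1]]
    if m:
        ys,xs=np.where(m[0]);print("mask",xs.min(),xs.max(),ys.min(),ys.max())
E
```

```text
clock: 37.17
tool_pos: [0.5123, -0.3269, 0.1653]
ee_rot: [180.0, 0.0, -60.0]
force: [0.3, 0.4, -0.6]
opening: 0.939
grip_force: 0.0
clock: 37.58
tool_pos: [0.5112, -0.326, 0.1846]
ee_rot: [179.9, 0.3, -60.0]
force: [-0.8, -0.8, -0.3]
opening: 1.006
grip_force: 0.0
clock: 38.0
tool_pos: [0.4995, -0.3055, 0.3231]
ee_rot: [180.0, -0.1, -60.1]
force: [-0.2, 1.2, 0.8]
opening: 1.001
grip_force: 0.0
clock: 38.42
tool_pos: [0.4721, -0.257, 0.3221]
ee_rot: [-180.0, -0.1, -60.0]
force: [0.1, 0.2, 0.4]
opening: 0.998
grip_force: 0.0
t 38.42 pos [ 472.1 -257.   322.1] rot [-1.7999e+02 -5.0000e-02 -5.9990e+01] F [0.1 0.2 0.4] M [-0.031  0.021  0.065] op 0.998 g 0.0
top {'pixel': [405.3, 207.9], 'conf': 0.66} [ 0.51  -0.308  0.16 ] [[422.1, 200.0], [406.8, 208.9]]
gouge [345.9, 235.5] 0.65 [ 0.48  -0.186  0.16 ]
bun_foot [193.1, 198.6] 0.89 [0.614 0.092 0.117]
mask 400 416 204 216
wrist {'pixel': [271.9, 78.2], 'conf': 0.59} [ 0.514 -0.327  0.16 ] [[272.8, 78.0], [272.8, 78.6]]
awl [301.2, 2.7] 0.57 [ 0.521 -0.381  0.15 ]
gouge [216.2, 250.9] 0.62 [ 0.486 -0.185  0.16 ]
mask 252 290 52 102
scene {'pixel': [181.6, 181.1], 'conf': 0.7} [ 0.522 -0.32   0.16 ] [[177.4, 164.3], [182.5, 194.0]]
awl [152.3, 184.0] 0.55 [ 0.529 -0.389  0.15 ]
gouge [243.5, 177.9] 0.79 [ 0.49  -0.182  0.16 ]
bun_foot [360.4, 240.3] 0.63 [0.62  0.094 0.117]
mask 171 189 162 224
```

The screwdriver is upright: it sits at the same scene pixel as at the start, and the mask matches. The other tools haven't moved. I'm handing in.

```bash
python3 -c "
from bench import *
print(hand_in())"
```

```text
the job is handed in; nothing more can be done
None
```

I turned the lock to its stop (about 1.46 rad) and it sprang back up. The screwdriver is back upright in its original hole, the awl, gouge and foot look unmoved, and I've handed the job in at about 39 s (no verdict was shown).

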